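# Change over the battery isolators with one finger

## Robot

A 6-joint arm with a two-finger parallel gripper is mounted at the origin on the work surface; the furniture and walls round the work are solid. World frame = base frame: x ahead of the robot, y to its left, z up, the work surface at z = 0. Lengths are in m, angles in degrees, forces in N, time in s.
With the tool pointing down it reaches from about 0.35 to 1 m from the base axis. Payload 7.1 kg.
Tool frame: the origin (TCP) lies at the very end of the fingers, on their centre line; the grasp point (between the pads) lies 19 mm behind it; z points along the fingers, y is the line along which they close (so a half turn about z gives the same grasp; the last joint's range is limited). The gripper opens to 85 mm and grips with 20 to 120 N. Pads are 22 mm wide; open, the fingers measure 114 mm over their backs; the gripper's body (76 mm by 85 mm) begins 54 mm behind the grasp point. The pads swing forward as they close: fully open they stand 13 mm farther back than shut.
Start: joints at [-75.917, 24.242, 93.386, -0, 62.372, -1.089], TCP at [0.164, -0.603, 0.231] pointing down, gripper open.
Joint ranges: [-172.04, 172.04], [-51.8, 120.97], [4.93, 147.93], [-75.15, 255.16], [6.16, 154.13], [-145.62, 145.62]. Speed limits (degrees/s): [136.94, 136.94, 172.46, 180, 180, 180].

## Interface

Orientations are given as a 3x3 rotation matrix whose columns are the frame's x, y, z axes.
In Python, from cell import sensors, viewer, ctrl, nets gives the robot as it stands.
- The arm moves only by the tool apply_moves, never from a script. Its argument "commands" is a list that holds one entry, the list of rows, each a list of 7 numbers: the shift along the tool's x, y, z each as a share of 50 cm, from -1 to 1, then the turn, a rotation vector about the tool's x, y, z each as a share of pi/4 rad, from -1 to 1, then the finger opening in mm, from 0 to 85.4. In form: [[[x, y, z, ax, ay, az, gripper], ...]]. A call has 1 to 8 rows; each row is the pose to reach, as a shift and turn from the pose commanded when the call began, along the tool's axes at that moment; what a row does not reach only later rows make up. A row lasts 1/10 s, in which the tool goes at most 50 mm and 8.59 degrees, less where a joint would pass 70% of its speed; a pose out of reach is approached as far as the arm can. A call with a number of a shift or a turn outside -1 to 1 is refused whole. A call with a gripper value outside its range is refused whole. The fingers move at their own pace and stop on an object; "newtons" is the grip in N (left out, the last holds). Time passes only in rows, so rows that repeat a pose let the fingers close. It gives the time, the measured TCP pose, the force, the opening and the grip force at its end, in the units of the state.
- sensors.get_state(): the state, without advancing time (a new reading comes with each control period).
- viewer.grab_frame(name): name is "scene" or "side" or "wrist"; returns a dict with "color" (480x640x3 uint8, red, green, blue), "depth" (480x640 float32, m along the optical axis (not along the pixel's ray), 0 where there is no reading), "fovy" (degrees; the focal length in pixels is half the picture's height over the tangent of half this angle, whatever the lens; pixels are square), "cx", "cy" (the principal point, pixels), "rvec" (rotation vector, rad) and "tvec" (3), from world to camera coordinates, as OpenCV has them. Camera axes: x right, y down, z forward; pixel columns grow to the right and rows downward; lengths in m; the calibration is good to about 2 mm. A picture is of the moment at which its call begins.
- ctrl.hand_in(): hands the job in; it is judged then, once.
Trained networks look in a picture, given as the dict that the camera call returned (one of the last four; its "shot" number tells which), for a name from the list of things; names that differ only in an ending like _2 or _b are one class to them, and where a whole thing is asked for, a point or a joint stands for the part that bears it (a point fixed in the world has none). Each returns a list of dicts, best first, with "p" (0 to 1); they miss things now and then, are a little off and sometimes report something else, mostly with a low value. They report only what shows in the picture. A call takes as long as a camera call.
- nets.boxes_of(picture, query): "rect" ([left, top, right, bottom] in pixels, round what is visible of it).
The state is a dict: "clock": time; "qpos": joint angles; "qd": joint speeds; "tau": joint torques, N m; "ee_pos": TCP position; "tool_rot": TCP orientation; "ft_force": force on the tool from outside, world axes, zero at the start; "wrist_torque": the same for the moment, N m; "finger_gap": finger opening in m; "grip_force": force on a finger pad.
Only numpy, scipy, OpenCV 4.12 (cv2) and the standard library are available. Lean on these libraries where they do the work, as an engineer would, in place of code of your own. Each camera call takes 0.05 s, during which the arm holds its last target. There are 200 camera calls.

## Task

Change the load over from one battery to the other at the two rotary isolators on the bench: first push the lever that is on (in line with its copper bars) round to off (square to the bars), right up to its stop, and only then push the other lever round from off to on, right up to its stop. Push each lever on its side with a fingertip, gently at the stops, without pinching it; the two must never be on together. Leave all the loose things where they stand.

Things in the scene. Friction and masses are not known exactly. Their poses are not given: they have to be found in the camera images.
- lever_1 (a joint): turn of the metal lever of isolator 1 (starts ON, within 0.12 rad of its stop), rad. 0 = OFF: against its off stop, lever square to the copper bars; 1.571 = ON: against its on stop, in line with the copper bars. Grows anticlockwise from above. Stays where it is left (friction, no spring); about 2 N at 60 mm from the axis turns it.
- hub_1 (a point): point on the vertical turning axis of lever 1, 60 mm above the bench, at the lever's mid-height. Axes as the housing's: the lever points along -x when OFF and along -y when ON. Lever: aluminium bar 14 mm wide reaching 90 mm from the axis, top at 70 mm, round hub 38 mm across.
- iso_1: isolator 1, bolted to the bench, origin under its axis. Grey housing 84 x 84 mm, 44 mm high; copper bars out of opposite sides along y (128 mm overall, bolts below 30 mm); two steel stop pins up to 58 mm high, 32 mm from the axis. Yaw -0.4 to 0.3 rad. Both look alike, either may be left or right: only the lever tells which is on.
- to_off_1: flat side of lever 1 that is pushed to turn it to OFF (clockwise from above); 52 to 68 mm above the bench, 21 to 87 mm from the axis. Origin: on the outer face, 60 mm from the axis, 60 mm above the bench. x points along the lever towards the axis, -y outward from this face, z up.
- to_on_1: the opposite flat side of lever 1, pushed to turn it to ON (anticlockwise from above). Origin: on the outer face, 60 mm from the axis, 60 mm above the bench. x points along the lever towards the axis, +y outward from this face, z up.
- lever_2 (a joint): turn of the metal lever of isolator 2 (starts OFF, within 0.12 rad of its stop), rad. 0 = OFF: against its off stop, lever square to the copper bars; 1.571 = ON: against its on stop, in line with the copper bars. Grows anticlockwise from above. Stays where it is left (friction, no spring); about 2 N at 60 mm from the axis turns it.
- hub_2 (a point): point on the vertical turning axis of lever 2, 60 mm above the bench, at the lever's mid-height. Axes as the housing's: the lever points along -x when OFF and along -y when ON. Lever: aluminium bar 14 mm wide reaching 90 mm from the axis, top at 70 mm, round hub 38 mm across.
- iso_2: isolator 2, bolted to the bench, origin under its axis. Grey housing 84 x 84 mm, 44 mm high; copper bars out of opposite sides along y (128 mm overall, bolts below 30 mm); two steel stop pins up to 58 mm high, 32 mm from the axis. Yaw -0.4 to 0.3 rad. Both look alike, either may be left or right: only the lever tells which is on.
- to_off_2: flat side of lever 2 that is pushed to turn it to OFF (clockwise from above); 52 to 68 mm above the bench, 21 to 87 mm from the axis. Origin: on the outer face, 60 mm from the axis, 60 mm above the bench. x points along the lever towards the axis, -y outward from this face, z up.
- to_on_2: the opposite flat side of lever 2, pushed to turn it to ON (anticlockwise from above). Origin: on the outer face, 60 mm from the axis, 60 mm above the bench. x points along the lever towards the axis, +y outward from this face, z up.
- relay: loose bystander: black cube relay 28x28x38 mm, between the isolators; origin at the middle of its underside at the start; to be left alone
- plug: loose bystander: pale cylindrical plug lying down, 22x50x22 mm, nearer the robot; origin at the middle of its underside at the start; to be left alone
- fuse: loose bystander: pale fuse link lying down, 23x102x23 mm, to the left of the isolators; origin at the middle of its underside at the start; to be left alone
- spool: loose bystander: solder spool 52x52x41 mm, at the back right; origin at the middle of its underside at the start; to be left alone
- jar: loose bystander: screw-top jar 58x57x72 mm, at the left; origin at the middle of its underside at the start; to be left alone
- carton: loose bystander: small cardboard carton 69x112x62 mm, at the right; origin at the middle of its underside at the start; to be left alone

How it is judged:
By the outcome, as a careful person would: the job done as asked, in the order asked, and still so for the second after the job is handed in, with the robot touching nothing.
It also fails if it takes over 54 s, if anything falls off the work surface, if the arm or the gripper's body presses on something with over 40 N, if the wrist force passes 120 N, or if a joint passes its speed limit or range.

## Working session

There is one attempt and no reset: what is moved stays moved. The work goes in short steps, Python scripts to look and compute and a tool call to move; the robot and the scene stay as the last step left them, time stands still between calls to the robot, and variables do not carry over. Pictures are saved under pics/ and viewed, at most 10 in all, crops included, and the job is handed in when it is done.

Besides the shell and the picture viewer there is one more tool, called after "Emit:" as name(argument=value, ...), one argument or row to a line, values as JSON. apply_moves: Moves the arm, as the interface text tells. Shift numbers are shares of 50 cm and turn numbers shares of pi/4 rad, none past 1 either way. Its arguments: {"type":"object","properties":{"commands":{"type":"array"},"newtons":{"type":"number"}},"required":["commands"]}

```bash
mkdir -p pics; cat > h.py <<'E'
import numpy as np, cv2
from cell import sensors, viewer, ctrl, nets
def cam(f):
    R=cv2.Rodrigues(np.array(f["rvec"],float))[0]; t=np.array(f["tvec"],float).ravel()
    return R,t,240/np.tan(np.radians(f["fovy"])/2)
def cloud(f):
    R,t,F=cam(f); d=f["depth"]; v,u=np.mgrid[:480,:640]
    P=np.stack([(u-f["cx"])/F*d,(v-f["cy"])/F*d,d],-1)
    W=(P-t)@R; W[d==0]=np.nan
    return W
def save(n,im): cv2.imwrite(f"pics/{n}.png",cv2.cvtColor(im,cv2.COLOR_RGB2BGR))
E
python3 - <<'E'
from h import *
for n in("scene","side"):
    f=viewer.grab_frame(n); W=cloud(f); np.savez(n+".npz",W=W,c=f["color"]); save(n,f["color"])
    R,t,F=cam(f); print(n,-R.T@t)
    for q in("iso_1","lever_1","relay","plug","fuse","spool","jar","carton"):
        for b in nets.boxes_of(f,q)[:2]:
            r=np.array(b["rect"]).astype(int); u,v=(r[0]+r[2])//2,(r[1]+r[3])//2
            print(q,round(b["p"],2),r,W[v,u].round(3))
print(sensors.get_state())
E
```

```text
scene [-0.18459379  0.69448289  0.56075709]
iso_1 0.93 [268 252 318 291] [0.476 0.085 0.043]
iso_1 0.89 [353 210 394 251] [ 0.476 -0.209  0.045]
lever_1 0.72 [284 249 313 276] [0.468 0.076 0.065]
lever_1 0.63 [369 206 388 228] [ 0.489 -0.247  0.067]
relay 0.77 [314 242 324 258] [ 0.516 -0.042  0.034]
plug 0.73 [268 251 317 290] [0.479 0.085 0.044]
plug 0.62 [333 261 349 273] [ 0.44  -0.039  0.016]
fuse 0.45 [256 314 264 320] [0.428 0.223 0.013]
spool 0.78 [353 204 371 228] [ 0.574 -0.286  0.032]
spool 0.49 [371 205 387 227] [ 0.491 -0.253  0.067]
carton 0.78 [391 195 427 226] [ 0.473 -0.374  0.053]
carton 0.7 [331 262 350 272] [ 0.44  -0.035  0.017]
side [1.54851161 0.02354975 0.92569049]
iso_1 0.56 [219 237 275 273] [ 0.517 -0.242  0.042]
iso_1 0.56 [335 236 372 285] [0.52  0.048 0.053]
lever_1 0.68 [354 235 370 262] [0.483 0.07  0.066]
lever_1 0.57 [219 236 259 252] [ 0.505 -0.264  0.069]
relay 0.54 [305 258 318 276] [ 0.541 -0.064  0.035]
plug 0.65 [310 249 327 257] [ 0.451 -0.052  0.011]
spool 0.98 [208 267 228 288] [ 0.61 -0.3   0.04]
spool 0.75 [224 245 242 249] [ 0.506 -0.282 
[... 206 characters left out ...]
e-03,
        6.23700948e+01, -1.08833394e+00]), 'qd': array([-0.03429562,  0.00395109,  0.0796869 ,  0.05167463,  0.01671865,
        0.04821077]), 'tau': array([ 5.88470612e-04, -5.57327521e+01, -2.82147110e+01, -7.10191671e-05,
        6.16529578e-04, -2.74189478e-05]), 'ee_pos': array([ 0.16357959, -0.60321114,  0.23131416]), 'tool_rot': array([[ 9.65146003e-01,  2.61712042e-01, -2.25167826e-05],
       [ 2.61712042e-01, -9.65146003e-01, -3.00816229e-05],
       [-2.96047057e-05,  2.31402449e-05, -9.99999999e-01]]), 'ft_force': array([-0.13244247, -0.42602632, -0.02936249]), 'wrist_torque': array([0.02249959, 0.06117357, 0.02392629]), 'grip_force': 0.0, 'finger_gap': 0.08548784166996345}
```

```bash
python3 - <<'E'
from h import *
out=[]
for n in("scene","side"):
    z=np.load(n+".npz"); W,c=z["W"].reshape(-1,3),z["c"].reshape(-1,3)
    m=(W[:,0]>.33)&(W[:,0]<.68)&(abs(W[:,1]+.1)<.4)&(W[:,2]>-.01)&(W[:,2]<.12)
    W,c=W[m],c[m]; o=np.argsort(W[:,2]); W,c=W[o],c[o]
    im=np.zeros((280,640,3),np.uint8)
    for p,k in zip(W,c):
        u=int((.3-p[1])*800);v=int((.68-p[0])*800); cv2.circle(im,(u,v),1,k.tolist(),-1)
    out.append(im)
    for s in (0.07,-0.22):
        q=W[(W[:,2]>.062)&(W[:,2]<.08)&(abs(W[:,1]-s)<.11)]
        a=q[:,:2]; mu=np.median(a,0); print(n,s,len(a),mu.round(3),a.min(0).round(3),a.max(0).round(3), np.linalg.svd(a-a.mean(0),full_matrices=False)[2][0].round(3))
save("top",np.vstack(out))
a=cv2.resize(np.load("scene.npz")["c"][180:340,230:440],None,fx=3,fy=3);save("scenecrop",a)
a=cv2.resize(np.load("side.npz")["c"][220:300,150:400],None,fx=3,fy=3);save("sidecrop",a)
E
```

```text
scene 0.07 385 [0.497 0.078] [0.415 0.042] [0.6   0.179] [-0.739 -0.673]
scene -0.22 245 [ 0.497 -0.23 ] [ 0.47  -0.315] [ 0.68  -0.201] [0.986 0.17 ]
side 0.07 208 [0.499 0.068] [0.42  0.041] [0.677 0.146] [0.939 0.344]
side -0.22 288 [ 0.504 -0.239] [ 0.471 -0.32 ] [ 0.679 -0.207] [0.982 0.19 ]
```

View pics/top.png

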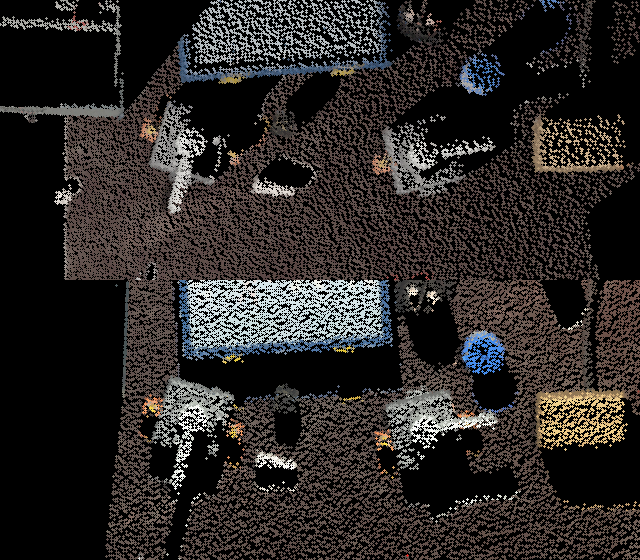

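View pics/scenecrop.png

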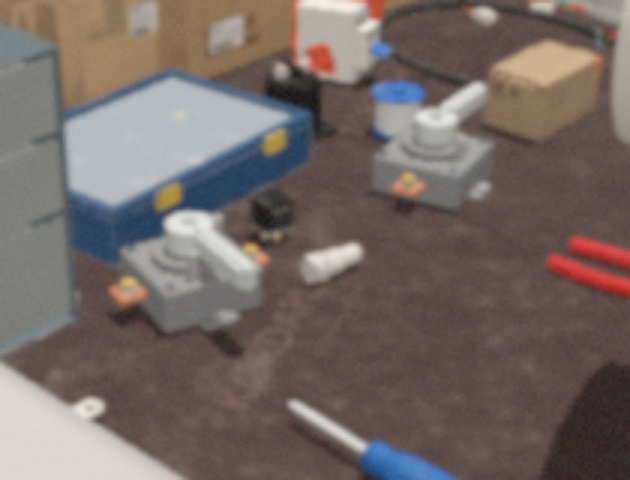

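The top view shows the right isolator at about (0.50, -0.24), with its lever along -y in line with the copper. That one is ON, so it is iso_1. The left isolator at about (0.50, 0.065) has its lever towards the robot and square to the copper, so it is OFF and is iso_2. The crop agrees: left lever across at px (215,245), right lever at (450,115). I'll go over them for a closer look.

Emit:
apply_moves(
  commands=[
    [[0.15, -0.16, -0.1, 0, 0, -0.4, 0], [0.3, -0.33, -0.15, 0, 0, -0.7, 0], [0.45, -0.5, -0.2, 0, 0, -1, 0], [0.45, -0.5, -0.2, 0, 0, -1, 0], [0.45, -0.5, -0.2, 0, 0, -1, 0], [0.45, -0.5, -0.2, 0, 0, -1, 0], [0.45, -0.5, -0.2, 0, 0, -1, 0], [0.45, -0.5, -0.2, 0, 0, -1, 0]],
  ],
  newtons=30,
)

```text
clock: 1.7
ee_pos: [0.3174, -0.2995, 0.3331]
tool_rot: [[0.493, 0.87, 0.003], [0.87, -0.493, -0.001], [0.001, 0.003, -1.0]]
ft_force: [-0.4, -0.1, -0.3]
finger_gap: 0.0002
grip_force: 0.0
```

```bash
python3 - <<'E'
from h import *
f=viewer.grab_frame("wrist"); W=cloud(f); np.savez("w1.npz",W=W,c=f["color"]); save("w1",f["color"])
R,t,F=cam(f); s=sensors.get_state(); print(-R.T@t,R[2],f["fovy"],s["clock"],s["ee_pos"],s["tool_rot"].round(3),s["qpos"].round(1),s["finger_gap"])
E
```

```text
[ 0.35866183 -0.22586584  0.47579349] [-0.15523151 -0.28050565 -0.94721685] 66.67567210981457 1.75 [ 0.31668365 -0.30118306  0.3325263 ] [[ 0.493  0.87   0.002]
 [ 0.87  -0.493 -0.002]
 [-0.     0.003 -1.   ]] [-45.1   0.9 109.5   0.   69.4 -15.6] 6.259825512315145e-05
```

View pics/w1.png

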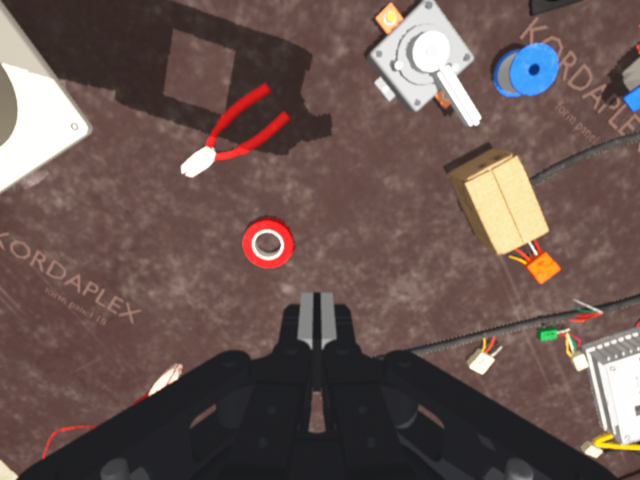

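The wrist view shows isolator 1 at px (425,55), with its lever running from the hub at (432,48) to the tip at (473,118), in line with its copper. The spool is at (527,70) and the carton at (500,200). The closed fingertip is at (317,300).

```bash
cat >> h.py <<'E'
def fit(W,c,h0):
    # lever: hub circle + bar, model points from depth 60..80 mm
    q=W.reshape(-1,3); 
    with np.errstate(invalid='ignore'): m=(q[:,2]>.060)&(q[:,2]<.085)&(np.hypot(q[:,0]-h0[0],q[:,1]-h0[1])<.12)
    q=q[m]; a=q[:,:2]
    from scipy.optimize import minimize
    def cost(p):
        d=np.array([np.cos(p[2]),np.sin(p[2])]); r=a-p[:2]; l=r@d; w=r@[-d[1],d[0]]
        bar=np.hypot(np.maximum(np.maximum(l-.09,-l),0),np.maximum(abs(w)-.007,0))
        hub=np.maximum(np.hypot(l,w)-.019,0)
        out=np.minimum(np.minimum(bar,hub),.01).mean()
        g=np.linspace(.02,.09,15); mod=np.r_[[p[:2]+d*x+s*.006*np.array([-d[1],d[0]]) for x in g for s in(-1,1)],[p[:2]+.018*np.array([np.cos(t),np.sin(t)]) for t in np.arange(0,6.28,.4)]]
        from scipy.spatial import cKDTree
        return out+np.minimum(cKDTree(a).query(mod)[0],.01).mean()
    best=min((minimize(cost,[*h0,t],method="Nelder-Mead",options=dict(initial_simplex=np.array([[*h0,t],[h0[0]+.01,h0[1],t],[h0[0],h0[1]+.01,t],[*h0,t+.2]]),maxiter=600)) for t in np.arange(-3.1,0,.4)),key=lambda r:r.fun)
    return best.x.round(4),np.degrees(best.x[2]).round(1),round(best.fun,5),len(a),np.median(q[:,2]).round(4)
E
python3 - <<'E'
from h import *
for n in("w1","scene","side"):
    z=np.load(n+".npz")
    print(n,fit(z["W"],z["c"],(.5,-.24)))
    if n!="w1": print(n,fit(z["W"],z["c"],(.5,.065)))
z=np.load("w1.npz");W=z["W"]
# housing top outline -> yaw
q=W.reshape(-1,3); m=(abs(q[:,2]-.044)<.004)&(np.hypot(q[:,0]-.5,q[:,1]+.24)<.075)
print(cv2.minAreaRect((q[m][:,:2]*1000).astype(np.float32)))
q=q[(np.hypot(q[:,0]-.59,q[:,1]+.29)<.05)&(q[:,2]>.03)]; print("spool",q.min(0),q.max(0))
E
```

```text
w1 (array([ 0.4886, -0.2293, -1.4082]), np.float64(-80.7), np.float64(0.00049), 2290, np.float64(0.0674))
scene (array([ 0.4881, -0.2288, -1.4145]), np.float64(-81.0), np.float64(0.00191), 171, np.float64(0.0675))
scene (array([ 0.5033,  0.06  , -3.4126]), np.float64(-195.5), np.float64(0.00486), 432, np.float64(0.0682))
side (array([ 0.4932, -0.2303, -1.4129]), np.float64(-81.0), np.float64(0.00186), 221, np.float64(0.0653))
side (array([ 0.5088,  0.0588, -3.3948]), np.float64(-194.5), np.float64(0.00247), 214, np.float64(0.0653))
((489.5643310546875, -230.95468139648438), (59.07423782348633, 58.660274505615234), 30.145944595336914)
spool [ 0.56264297 -0.32921786  0.03017406] [ 0.61458886 -0.27731622  0.04399687]
```

```bash
cat > plan.py <<'E'
import json,os,numpy as np
def load():
    if os.path.exists("cmd.json"): return np.array(json.load(open("cmd.json")))
    return np.array([.1636+.225*.965-.25*.2617,-.6032+.225*.2617+.25*.965,.3313,15.17+45])
def plan(poses,grip=0):
    """poses: x,y,z,yaw(deg) -> rows; stores the last rounded one as commanded pose"""
    c=load(); th=np.radians(c[3]); X=np.array([np.cos(th),np.sin(th),0]); Y=np.array([np.sin(th),-np.cos(th),0])
    rows=[]
    for p in poses:
        d=np.array(p[:3])-c[:3]
        rows.append([round(float(v),3) for v in (d@X/.5,d@Y/.5,-d[2]/.5)]+[0,0,round(-(p[3]-c[3])/45,3),grip])
    r=rows[-1]; n=c.copy(); n[:3]+=.5*(r[0]*X+r[1]*Y)-np.array([0,0,.5*r[2]]); n[3]-=45*r[5]
    json.dump(n.tolist(),open("cmd.json","w")); print(json.dumps([rows]))
def at(hub,phi,r,s,z,sgn=1,dyaw=0):
    """finger beside lever at angle phi(deg): sgn=+1 to_off side (left of lever dir), -1 to_on side"""
    f=np.radians(phi); d=np.array([np.cos(f),np.sin(f)]); n=sgn*np.array([-d[1],d[0]])
    p=np.array(hub)+r*d+s*n; return [*p,z,phi+180+dyaw]
H1=(.489,-.2295); H2=(.506,.0595)
E
python3 - <<'E'
from plan import *
c=load(); g=np.array(at(H1,-81,.066,.030,.15))
print(c,g)
plan([c+(g-c)*min(1,k/6) for k in range(1,9)])
E
```

```text
[ 0.3153    -0.3030675  0.3313    60.17     ] [ 0.52895532 -0.2899944   0.15       99.        ]
[[[0.039, 0.06, 0.06, 0, 0, -0.144, 0], [0.078, 0.119, 0.121, 0, 0, -0.288, 0], [0.118, 0.179, 0.181, 0, 0, -0.431, 0], [0.157, 0.238, 0.242, 0, 0, -0.575, 0], [0.196, 0.298, 0.302, 0, 0, -0.719, 0], [0.235, 0.358, 0.363, 0, 0, -0.863, 0], [0.235, 0.358, 0.363, 0, 0, -0.863, 0], [0.235, 0.358, 0.363, 0, 0, -0.863, 0]]]
```

Emit:
apply_moves(
  commands=[
    [[0.039, 0.06, 0.06, 0, 0, -0.144, 0], [0.078, 0.119, 0.121, 0, 0, -0.288, 0], [0.118, 0.179, 0.181, 0, 0, -0.431, 0], [0.157, 0.238, 0.242, 0, 0, -0.575, 0], [0.196, 0.298, 0.302, 0, 0, -0.719, 0], [0.235, 0.358, 0.363, 0, 0, -0.863, 0], [0.235, 0.358, 0.363, 0, 0, -0.863, 0], [0.235, 0.358, 0.363, 0, 0, -0.863, 0]],
  ],
)

```text
clock: 2.55
ee_pos: [0.5282, -0.2905, 0.1478]
tool_rot: [[-0.156, 0.988, -0.003], [0.988, 0.156, 0.002], [0.002, -0.003, -1.0]]
ft_force: [0.0, -0.4, 0.2]
finger_gap: -0.0005
grip_force: 0.0
```

```bash
python3 - <<'E'
from h import *
f=viewer.grab_frame("wrist"); W=cloud(f); np.savez("w2.npz",W=W,c=f["color"]); save("w2",f["color"])
s=sensors.get_state(); print(s["clock"],s["ee_pos"],s["tool_rot"].round(3).tolist(),s["ft_force"])
print(fit(W,f["color"],(.489,-.2295)))
# finger points near the TCP
q=W.reshape(-1,3); T=(q-s["ee_pos"])@s["tool_rot"]; m=(abs(T[:,0])<.04)&(abs(T[:,1])<.04)&(T[:,2]>-.06)&(T[:,2]<.005)
for lo in np.arange(-.05,.004,.006):
    k=T[m&(T[:,2]>=lo)&(T[:,2]<lo+.006)]
    if len(k): print(round(lo,3),len(k),k.min(0).round(3),k.max(0).round(3))
E
```

```text
2.6 [ 0.52822885 -0.29088959  0.14922393] [[-0.155, 0.988, -0.001], [0.988, 0.155, 0.0], [0.001, -0.001, -1.0]] [ 0.73216049 -0.5199621  -0.25138181]
(array([ 0.49  , -0.2317, -1.401 ]), np.float64(-80.3), np.float64(0.00038), 5419, np.float64(0.0674))
-0.05 2870 [-0.011 -0.033 -0.05 ] [ 0.017  0.036 -0.044]
-0.044 944 [-0.005 -0.027 -0.044] [ 0.016  0.031 -0.038]
-0.038 938 [-0.01  -0.012 -0.038] [ 0.014  0.014 -0.032]
-0.032 605 [ 0.008 -0.012 -0.032] [ 0.014  0.015 -0.026]
-0.026 624 [ 0.008 -0.012 -0.026] [ 0.014  0.015 -0.02 ]
-0.02 550 [ 0.008 -0.012 -0.02 ] [ 0.014  0.015 -0.014]
-0.014 478 [ 0.008 -0.012 -0.014] [ 0.014  0.015 -0.008]
-0.008 288 [ 0.008 -0.011 -0.008] [ 0.014  0.014 -0.002]
-0.002 8 [ 0.012 -0.005 -0.002] [ 0.012  0.006 -0.002]
```

View pics/w2.png

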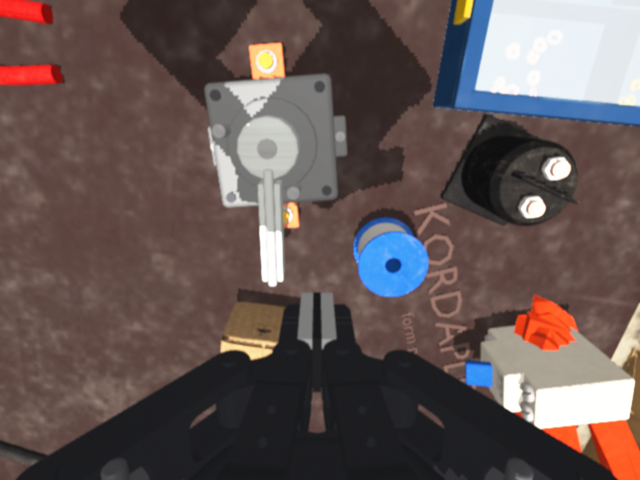

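Close up, the hub is at px (268,147), the lever points down to (272,280), and the copper runs from (267,60) to (290,215). The lever is therefore about 6° short of its ON stop, the housing yaw is about 15°, and OFF should come at a lever angle of about -164.5°. The finger is clear between the lever and the spool at (390,255).

```bash
sed -i 's/^H1=(.489,-.2295)/H1=(.4895,-.231)/' plan.py; python3 - <<'E'
from plan import *
S=[at(H1,-81,.066,.030,z) for z in(.12,.085,.056,.056)]+[at(H1,-81,.066,s,.056) for s in(.026,.022,.021,.021)]
plan(S)
plan([at(H1,p,.066,.021,.056) for p in(-84,-89,-95,-101,-107,-113,-119,-125)])
E
```

```text
[[[-0.003, 0.0, 0.06, 0, 0, 0.0, 0], [-0.003, 0.0, 0.13, 0, 0, 0.0, 0], [-0.003, 0.0, 0.188, 0, 0, 0.0, 0], [-0.003, 0.0, 0.188, 0, 0, 0.0, 0], [-0.003, -0.008, 0.188, 0, 0, 0.0, 0], [-0.003, -0.016, 0.188, 0, 0, 0.0, 0], [-0.003, -0.018, 0.188, 0, 0, 0.0, 0], [-0.003, -0.018, 0.188, 0, 0, 0.0, 0]]]
[[[-0.002, -0.007, -0.0, 0, 0, 0.067, 0], [-0.004, -0.018, -0.0, 0, 0, 0.178, 0], [-0.006, -0.033, -0.0, 0, 0, 0.311, 0], [-0.006, -0.047, -0.0, 0, 0, 0.445, 0], [-0.005, -0.062, -0.0, 0, 0, 0.578, 0], [-0.002, -0.076, -0.0, 0, 0, 0.711, 0], [0.002, -0.09, -0.0, 0, 0, 0.845, 0], [0.008, -0.103, -0.0, 0, 0, 0.978, 0]]]
```

Emit:
apply_moves(
  commands=[
    [[-0.003, 0.0, 0.06, 0, 0, 0.0, 0], [-0.003, 0.0, 0.13, 0, 0, 0.0, 0], [-0.003, 0.0, 0.188, 0, 0, 0.0, 0], [-0.003, 0.0, 0.188, 0, 0, 0.0, 0], [-0.003, -0.008, 0.188, 0, 0, 0.0, 0], [-0.003, -0.016, 0.188, 0, 0, 0.0, 0], [-0.003, -0.018, 0.188, 0, 0, 0.0, 0], [-0.003, -0.018, 0.188, 0, 0, 0.0, 0]],
  ],
)

```text
clock: 3.4
ee_pos: [0.5208, -0.2936, 0.0574]
tool_rot: [[-0.156, 0.988, 0.002], [0.988, 0.156, -0.001], [-0.001, 0.002, -1.0]]
ft_force: [1.2, -0.3, 0.3]
finger_gap: -0.0003
grip_force: 0.0
```

Contact is beginning, with 1.2 N along +x.

Emit:
apply_moves(
  commands=[
    [[-0.002, -0.007, 0, 0, 0, 0.067, 0], [-0.004, -0.018, 0, 0, 0, 0.178, 0], [-0.006, -0.033, 0, 0, 0, 0.311, 0], [-0.006, -0.047, 0, 0, 0, 0.445, 0], [-0.005, -0.062, 0, 0, 0, 0.578, 0], [-0.002, -0.076, 0, 0, 0, 0.711, 0], [0.002, -0.09, 0, 0, 0, 0.845, 0], [0.008, -0.103, 0, 0, 0, 0.978, 0]],
  ],
)

```text
clock: 4.2
ee_pos: [0.4702, -0.2984, 0.057]
tool_rot: [[0.577, 0.817, 0.003], [0.817, -0.577, -0.003], [-0.0, 0.004, -1.0]]
ft_force: [1.6, -3.1, 0.5]
finger_gap: 0.0002
grip_force: 1.4
```

```bash
python3 - <<'E'
from plan import *
plan([at(H1,p,.066,.021,.056) for p in(-130,-135,-140,-144,-148,-151,-153,-153)])
E
```

```text
[[[-0.003, -0.012, -0.0, 0, 0, 0.111, 0], [-0.005, -0.024, -0.0, 0, 0, 0.222, 0], [-0.006, -0.036, -0.0, 0, 0, 0.333, 0], [-0.006, -0.045, -0.0, 0, 0, 0.422, 0], [-0.006, -0.055, -0.0, 0, 0, 0.511, 0], [-0.005, -0.062, -0.0, 0, 0, 0.578, 0], [-0.004, -0.067, -0.0, 0, 0, 0.622, 0], [-0.004, -0.067, -0.0, 0, 0, 0.622, 0]]]
```

Emit:
apply_moves(
  commands=[
    [[-0.003, -0.012, 0, 0, 0, 0.111, 0], [-0.005, -0.024, 0, 0, 0, 0.222, 0], [-0.006, -0.036, 0, 0, 0, 0.333, 0], [-0.006, -0.045, 0, 0, 0, 0.422, 0], [-0.006, -0.055, 0, 0, 0, 0.511, 0], [-0.005, -0.062, 0, 0, 0, 0.578, 0], [-0.004, -0.067, 0, 0, 0, 0.622, 0], [-0.004, -0.067, 0, 0, 0, 0.622, 0]],
  ],
)

```text
clock: 5.0
ee_pos: [0.441, -0.2801, 0.0568]
tool_rot: [[0.891, 0.454, 0.002], [0.454, -0.891, -0.001], [0.001, 0.002, -1.0]]
ft_force: [-0.9, -1.1, 1.7]
finger_gap: 0.0002
grip_force: 0.9
```

```bash
python3 - <<'E'
from plan import *
plan([at(H1,p,.066,.021,.056) for p in(-154,-155,-156,-157,-158,-159,-160,-160)])
E
```

```text
[[[-0.001, -0.002, -0.0, 0, 0, 0.022, 0], [-0.002, -0.005, -0.0, 0, 0, 0.045, 0], [-0.002, -0.007, -0.0, 0, 0, 0.067, 0], [-0.003, -0.009, -0.0, 0, 0, 0.089, 0], [-0.003, -0.012, -0.0, 0, 0, 0.111, 0], [-0.004, -0.014, -0.0, 0, 0, 0.133, 0], [-0.004, -0.016, -0.0, 0, 0, 0.156, 0], [-0.004, -0.016, -0.0, 0, 0, 0.156, 0]]]
```

Emit:
apply_moves(
  commands=[
    [[-0.001, -0.002, 0, 0, 0, 0.022, 0], [-0.002, -0.005, 0, 0, 0, 0.045, 0], [-0.002, -0.007, 0, 0, 0, 0.067, 0], [-0.003, -0.009, 0, 0, 0, 0.089, 0], [-0.003, -0.012, 0, 0, 0, 0.111, 0], [-0.004, -0.014, 0, 0, 0, 0.133, 0], [-0.004, -0.016, 0, 0, 0, 0.156, 0], [-0.004, -0.016, 0, 0, 0, 0.156, 0]],
  ],
)

```text
clock: 5.8
ee_pos: [0.4346, -0.2731, 0.0557]
tool_rot: [[0.94, 0.341, -0.001], [0.341, -0.94, 0.0], [-0.0, -0.001, -1.0]]
ft_force: [1.3, -1.6, 0.5]
finger_gap: -0.0001
grip_force: 0.6
```

```bash
python3 - <<'E'
from h import *
f=viewer.grab_frame("wrist"); W=cloud(f); save("w3",f["color"])
print(sensors.get_state()["ft_force"],sensors.get_state()["ee_pos"],fit(W,f["color"],(.4895,-.231)))
f=viewer.grab_frame("side"); print(fit(cloud(f),0,(.4895,-.231)))
from plan import *
plan([at(H1,p,.066,.021,.056) for p in(-160.7,-161.4,-162,-162)])
E
```

```text
[ 0.0609899  -0.00149294  0.87238552] [ 0.43462491 -0.27307821  0.05569651] (array([ 0.4917, -0.2313, -2.8297]), np.float64(-162.1), np.float64(0.0021), 15297, np.float64(0.0675))
(array([ 0.4926, -0.2315, -2.8185]), np.float64(-161.5), np.float64(0.00404), 246, np.float64(0.0659))
[[[-0.001, -0.002, -0.0, 0, 0, 0.015, 0], [-0.001, -0.004, -0.0, 0, 0, 0.031, 0], [-0.002, -0.005, -0.0, 0, 0, 0.044, 0], [-0.002, -0.005, -0.0, 0, 0, 0.044, 0]]]
```

View pics/w3.png

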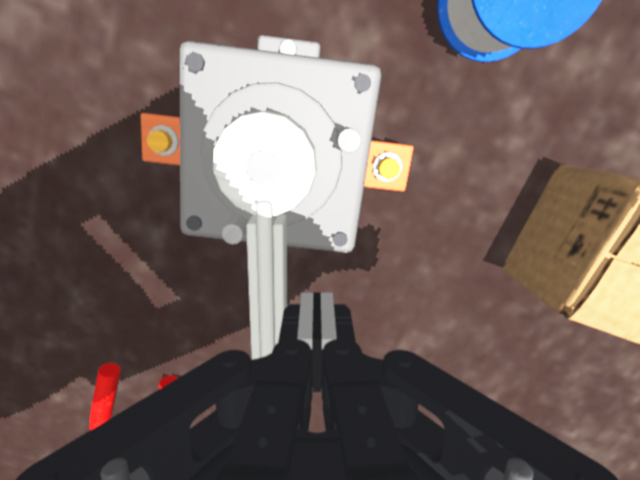

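The lever (265,200 to 262,350) is still about 5° short of square to the copper at (160,140)-(390,167), and there is a gap to the stop pin at (233,233). I'll creep on.

Emit:
apply_moves(
  commands=[
    [[-0.001, -0.002, 0, 0, 0, 0.015, 0], [-0.001, -0.004, 0, 0, 0, 0.031, 0], [-0.002, -0.005, 0, 0, 0, 0.044, 0], [-0.002, -0.005, 0, 0, 0, 0.044, 0]],
  ],
)

```text
clock: 6.3
ee_pos: [0.4331, -0.2712, 0.0558]
tool_rot: [[0.951, 0.309, 0.0], [0.309, -0.951, 0.0], [0.0, -0.0, -1.0]]
ft_force: [2.4, -1.2, -0.5]
finger_gap: -0.0004
grip_force: 0.7
```

```bash
python3 - <<'E'
from plan import *
plan([at(H1,p,.066,.021,.056) for p in(-162.7,-163.4,-164,-164)])
plan([at(H1,p,.066,.021,.056) for p in(-164.5,-165,-165.5,-165.5)])
plan([at(H1,p,.066,.021,.056) for p in(-166,-166.5,-167,-167)])
plan([at(H1,p,.066,.021,.056) for p in(-167.5,-168,-168.5,-168.5)])
E
```

```text
[[[-0.0, -0.002, -0.0, 0, 0, 0.016, 0], [-0.001, -0.003, -0.0, 0, 0, 0.031, 0], [-0.001, -0.005, -0.0, 0, 0, 0.045, 0], [-0.001, -0.005, -0.0, 0, 0, 0.045, 0]]]
[[[-0.0, -0.001, -0.0, 0, 0, 0.011, 0], [-0.001, -0.002, -0.0, 0, 0, 0.022, 0], [-0.001, -0.003, -0.0, 0, 0, 0.033, 0], [-0.001, -0.003, -0.0, 0, 0, 0.033, 0]]]
[[[-0.001, -0.001, -0.0, 0, 0, 0.011, 0], [-0.001, -0.002, -0.0, 0, 0, 0.022, 0], [-0.001, -0.003, -0.0, 0, 0, 0.033, 0], [-0.001, -0.003, -0.0, 0, 0, 0.033, 0]]]
[[[-0.001, -0.002, -0.0, 0, 0, 0.011, 0], [-0.001, -0.003, -0.0, 0, 0, 0.022, 0], [-0.001, -0.004, -0.0, 0, 0, 0.034, 0], [-0.001, -0.004, -0.0, 0, 0, 0.034, 0]]]
```

Emit:
apply_moves(
  commands=[
    [[0, -0.002, 0, 0, 0, 0.016, 0], [-0.001, -0.003, 0, 0, 0, 0.031, 0], [-0.001, -0.005, 0, 0, 0, 0.045, 0], [-0.001, -0.005, 0, 0, 0, 0.045, 0]],
  ],
)

```text
clock: 6.7
ee_pos: [0.4317, -0.269, 0.0558]
tool_rot: [[0.961, 0.275, -0.0], [0.275, -0.961, 0.0], [-0.0, -0.0, -1.0]]
ft_force: [0.9, -2.2, 0.3]
finger_gap: -0.0
grip_force: 0.7
```

Emit:
apply_moves(
  commands=[
    [[0, -0.001, 0, 0, 0, 0.011, 0], [-0.001, -0.002, 0, 0, 0, 0.022, 0], [-0.001, -0.003, 0, 0, 0, 0.033, 0], [-0.001, -0.003, 0, 0, 0, 0.033, 0]],
  ],
)

```text
clock: 7.1
ee_pos: [0.431, -0.2678, 0.0558]
tool_rot: [[0.968, 0.25, 0.0], [0.25, -0.968, -0.0], [0.0, 0.0, -1.0]]
ft_force: [0.9, -2.4, -0.9]
finger_gap: 0.0003
grip_force: 1.2
```

Emit:
apply_moves(
  commands=[
    [[-0.001, -0.001, 0, 0, 0, 0.011, 0], [-0.001, -0.002, 0, 0, 0, 0.022, 0], [-0.001, -0.003, 0, 0, 0, 0.033, 0], [-0.001, -0.003, 0, 0, 0, 0.033, 0]],
  ],
)

```text
clock: 7.5
ee_pos: [0.4306, -0.2675, 0.056]
tool_rot: [[0.974, 0.225, 0.001], [0.225, -0.974, -0.002], [0.001, 0.002, -1.0]]
ft_force: [0.1, -8.2, -1.8]
finger_gap: 0.0001
grip_force: 3.9
```

Emit:
apply_moves(
  commands=[
    [[-0.001, -0.002, 0, 0, 0, 0.011, 0], [-0.001, -0.003, 0, 0, 0, 0.022, 0], [-0.001, -0.004, 0, 0, 0, 0.034, 0], [-0.001, -0.004, 0, 0, 0, 0.034, 0]],
  ],
)

```text
clock: 7.9
ee_pos: [0.4303, -0.2672, 0.0562]
tool_rot: [[0.98, 0.199, 0.003], [0.199, -0.98, -0.004], [0.002, 0.005, -1.0]]
ft_force: [0.2, -15.1, -5.4]
finger_gap: -0.0002
grip_force: 7.3
```

```bash
python3 - <<'E'
from h import *
f=viewer.grab_frame("wrist"); W=cloud(f); save("w4",f["color"])
print(sensors.get_state()["ft_force"],sensors.get_state()["ee_pos"],fit(W,f["color"],(.4895,-.231)))
from plan import *
print(load())
E
```

```text
[ -1.13648872 -15.17103198  -4.69311393] [ 0.43030949 -0.26713836  0.05616058] (array([ 0.4922, -0.2315, -2.9299]), np.float64(-167.9), np.float64(0.00221), 15065, np.float64(0.0675))
[ 0.42915087 -0.26467872  0.0558     11.48      ]
```

View pics/w4.png

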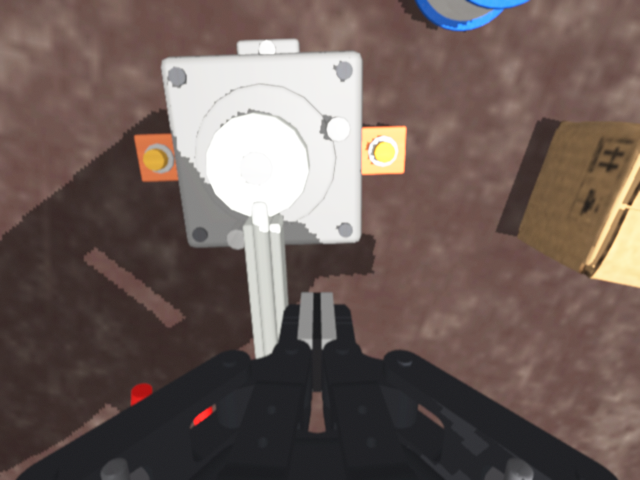

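Lever 1 is against its pin at px (236,238) and square to the copper, with the force risen to 15 N and no further motion. Now I'll back off, lift and go to lever 2.

```bash
python3 - <<'E'
from plan import *
c=load(); th=np.radians(c[3]); Y=np.array([np.sin(th),-np.cos(th),0,0])
a=c+Y*.012; b=c+Y*.03; u=b.copy(); u[2]=.1; v=b.copy(); v[2]=.15; w=v.copy(); w[2]=.19
plan([c+Y*.005,a,b,u,v,w,w+[0,.04,0,0],w+[0,.09,0,0]])
c=load(); g=np.array(at(H2,165,.066,.034,.16,-1,-360)); print(g)
plan([c+(g-c)*min(1,k/7) for k in range(1,9)])
E
```

```text
[[[0.0, 0.01, -0.0, 0, 0, -0.0, 0], [-0.0, 0.024, -0.0, 0, 0, -0.0, 0], [0.0, 0.06, -0.0, 0, 0, -0.0, 0], [0.0, 0.06, -0.088, 0, 0, -0.0, 0], [0.0, 0.06, -0.188, 0, 0, -0.0, 0], [0.0, 0.06, -0.268, 0, 0, -0.0, 0], [0.016, -0.018, -0.268, 0, 0, -0.0, 0], [0.036, -0.116, -0.268, 0, 0, -0.0, 0]]]
[  0.45104874   0.10942354   0.16       -15.        ]
[[[0.022, -0.087, 0.009, 0, 0, 0.084, 0], [0.045, -0.174, 0.017, 0, 0, 0.168, 0], [0.067, -0.261, 0.026, 0, 0, 0.252, 0], [0.089, -0.348, 0.034, 0, 0, 0.336, 0], [0.111, -0.435, 0.043, 0, 0, 0.42, 0], [0.134, -0.522, 0.051, 0, 0, 0.504, 0], [0.156, -0.609, 0.06, 0, 0, 0.588, 0], [0.156, -0.609, 0.06, 0, 0, 0.588, 0]]]
```

Emit:
apply_moves(
  commands=[
    [[0, 0.01, 0, 0, 0, 0, 0], [0, 0.024, 0, 0, 0, 0, 0], [0, 0.06, 0, 0, 0, 0, 0], [0, 0.06, -0.088, 0, 0, 0, 0], [0, 0.06, -0.188, 0, 0, 0, 0], [0, 0.06, -0.268, 0, 0, 0, 0], [0.016, -0.018, -0.268, 0, 0, 0, 0], [0.036, -0.116, -0.268, 0, 0, 0, 0]],
  ],
)

```text
clock: 8.75
ee_pos: [0.4367, -0.2057, 0.1917]
tool_rot: [[0.981, 0.196, 0.004], [0.196, -0.981, -0.002], [0.004, 0.003, -1.0]]
ft_force: [0.9, 1.0, -0.3]
finger_gap: 0.0
grip_force: 0.0
```

Emit:
apply_moves(
  commands=[
    [[0.022, -0.087, 0.009, 0, 0, 0.084, 0], [0.045, -0.174, 0.017, 0, 0, 0.168, 0], [0.067, -0.261, 0.026, 0, 0, 0.252, 0], [0.089, -0.348, 0.034, 0, 0, 0.336, 0], [0.111, -0.435, 0.043, 0, 0, 0.42, 0], [0.134, -0.522, 0.051, 0, 0, 0.504, 0], [0.156, -0.609, 0.06, 0, 0, 0.588, 0], [0.156, -0.609, 0.06, 0, 0, 0.588, 0]],
  ],
)

```text
clock: 9.55
ee_pos: [0.4518, 0.1137, 0.1597]
tool_rot: [[0.967, -0.256, 0.0], [-0.256, -0.967, 0.001], [-0.0, -0.001, -1.0]]
ft_force: [-0.1, 0.7, 0.3]
finger_gap: -0.0002
grip_force: 0.0
```

```bash
python3 - <<'E'
from h import *
from plan import load
f=viewer.grab_frame("wrist"); W=cloud(f); save("w5",f["color"])
s=sensors.get_state();print(s["clock"],s["ft_force"],s["ee_pos"],load(),s["qpos"].round(),fit(W,0,(.506,.0595)))
f=viewer.grab_frame("side"); print(fit(cloud(f),0,(.4895,-.231)))
E
```

```text
9.6 [-0.19409931 -0.58234605  0.98306751] [0.451451   0.11170742 0.15968727] [  0.45108345   0.10967567   0.1598     -14.98      ] [ 12.  17. 116.   0.  47. 117.] (array([ 0.5051,  0.0594, -3.404 ]), np.float64(-195.0), np.float64(0.00209), 6023, np.float64(0.0676))
(array([ 0.4925, -0.2311, -2.912 ]), np.float64(-166.8), np.float64(0.00172), 184, np.float64(0.0655))
```

View pics/w5.png

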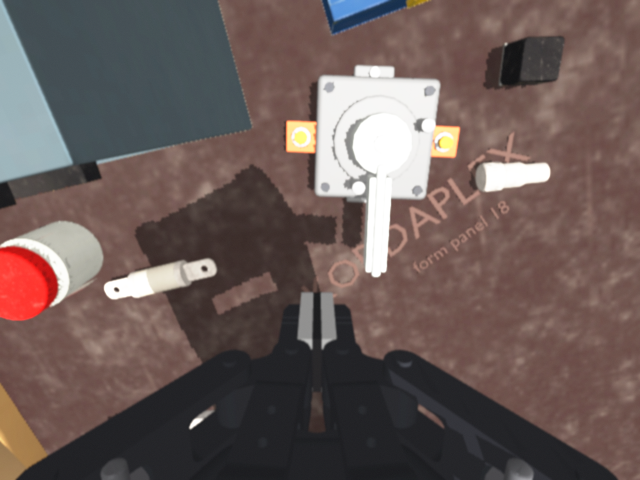

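The lever of isolator 2 runs from the hub at px (383,140) to the tip at (375,275), square to its copper at (300,137)-(445,142), so it is OFF. The finger, near (317,300), stands clear on its to_on side. Side camera: lever 1 is still at its stop.

```bash
sed -i 's/H2=.*/H2=(.5055,.0594)/' plan.py; python3 - <<'E'
from plan import *
A=lambda p,s=.021,z=.056: at(H2,p,.066,s,z,-1,-360)
plan([A(165,.034,z) for z in(.12,.085,.056,.056)]+[A(165,s) for s in(.028,.024,.022,.022)])
plan([A(p) for p in(167,171,176,182,188,194,200,206)])
plan([A(p) for p in(212,218,224,229,233,236,238,238)])
plan([A(p) for p in(239,240,241,242,243,244,245,245)])
E
```

```text
[[[-0.001, 0.001, 0.08, 0, 0, 0.0, 0], [-0.001, 0.001, 0.15, 0, 0, 0.0, 0], [-0.001, 0.001, 0.208, 0, 0, 0.0, 0], [-0.001, 0.001, 0.208, 0, 0, 0.0, 0], [-0.001, 0.013, 0.208, 0, 0, 0.0, 0], [-0.001, 0.021, 0.208, 0, 0, 0.0, 0], [-0.001, 0.025, 0.208, 0, 0, 0.0, 0], [-0.001, 0.025, 0.208, 0, 0, 0.0, 0]]]
[[[-0.001, 0.007, -0.0, 0, 0, -0.044, 0], [-0.004, 0.016, -0.0, 0, 0, -0.133, 0], [-0.005, 0.028, -0.0, 0, 0, -0.244, 0], [-0.006, 0.042, -0.0, 0, 0, -0.377, 0], [-0.006, 0.057, -0.0, 0, 0, -0.511, 0], [-0.004, 0.071, -0.0, 0, 0, -0.644, 0], [-0.0, 0.085, -0.0, 0, 0, -0.777, 0], [0.005, 0.099, -0.0, 0, 0, -0.911, 0]]]
[[[-0.004, 0.014, -0.0, 0, 0, -0.133, 0], [-0.006, 0.028, -0.0, 0, 0, -0.266, 0], [-0.006, 0.043, -0.0, 0, 0, -0.4, 0], [-0.006, 0.055, -0.0, 0, 0, -0.511, 0], [-0.005, 0.064, -0.0, 0, 0, -0.6, 0], [-0.003, 0.071, -0.0, 0, 0, -0.666, 0], [-0.002, 0.076, -0.0, 0, 0, -0.711, 0], [-0.002, 0.076, -0.0, 0, 0, -0.711, 0]]]
[[[-0.001, 0.002, -0.0, 0, 0, -0.022, 0], [-0.002, 0.005, -0.0, 0, 0, -0.044, 0], [-0.002, 0.007, -0.0, 0, 0, -0.066, 0], [-0.003, 0.009, -0.0, 0, 0, -0.089, 0], [-0.003, 0.012, -0.0, 0, 0, -0.111, 0], [-0.004, 0.014, -0.0, 0, 0, -0.133, 0], [-0.004, 0.016, -0.0, 0, 0, -0.155, 0], [-0.004, 0.016, -0.0, 0, 0, -0.155, 0]]]
```

Emit:
apply_moves(
  commands=[
    [[-0.001, 0.001, 0.08, 0, 0, 0, 0], [-0.001, 0.001, 0.15, 0, 0, 0, 0], [-0.001, 0.001, 0.208, 0, 0, 0, 0], [-0.001, 0.001, 0.208, 0, 0, 0, 0], [-0.001, 0.013, 0.208, 0, 0, 0, 0], [-0.001, 0.021, 0.208, 0, 0, 0, 0], [-0.001, 0.025, 0.208, 0, 0, 0, 0], [-0.001, 0.025, 0.208, 0, 0, 0, 0]],
  ],
)

```text
clock: 10.45
ee_pos: [0.448, 0.0974, 0.057]
tool_rot: [[0.966, -0.259, 0.002], [-0.259, -0.966, 0.0], [0.002, -0.001, -1.0]]
ft_force: [-0.1, 0.6, -0.8]
finger_gap: -0.0002
grip_force: 0.0
```

Emit:
apply_moves(
  commands=[
    [[-0.001, 0.007, 0, 0, 0, -0.044, 0], [-0.004, 0.016, 0, 0, 0, -0.133, 0], [-0.005, 0.028, 0, 0, 0, -0.244, 0], [-0.006, 0.042, 0, 0, 0, -0.377, 0], [-0.006, 0.057, 0, 0, 0, -0.511, 0], [-0.004, 0.071, 0, 0, 0, -0.644, 0], [0, 0.085, 0, 0, 0, -0.777, 0], [0.005, 0.099, 0, 0, 0, -0.911, 0]],
  ],
)

```text
clock: 11.25
ee_pos: [0.4366, 0.0493, 0.0565]
tool_rot: [[0.897, 0.443, -0.0], [0.443, -0.897, 0.0], [0.0, -0.0, -1.0]]
ft_force: [-2.4, 2.7, 2.2]
finger_gap: 0.0001
grip_force: 1.6
```

Emit:
apply_moves(
  commands=[
    [[-0.004, 0.014, 0, 0, 0, -0.133, 0], [-0.006, 0.028, 0, 0, 0, -0.266, 0], [-0.006, 0.043, 0, 0, 0, -0.4, 0], [-0.006, 0.055, 0, 0, 0, -0.511, 0], [-0.005, 0.064, 0, 0, 0, -0.6, 0], [-0.003, 0.071, 0, 0, 0, -0.666, 0], [-0.002, 0.076, 0, 0, 0, -0.711, 0], [-0.002, 0.076, 0, 0, 0, -0.711, 0]],
  ],
)

```text
clock: 12.05
ee_pos: [0.4526, 0.0146, 0.0563]
tool_rot: [[0.53, 0.848, -0.0], [0.848, -0.53, -0.0], [-0.0, -0.0, -1.0]]
ft_force: [-0.7, 0.8, -0.7]
finger_gap: 0.0
grip_force: 0.6
```

Emit:
apply_moves(
  commands=[
    [[-0.001, 0.002, 0, 0, 0, -0.022, 0], [-0.002, 0.005, 0, 0, 0, -0.044, 0], [-0.002, 0.007, 0, 0, 0, -0.066, 0], [-0.003, 0.009, 0, 0, 0, -0.089, 0], [-0.003, 0.012, 0, 0, 0, -0.111, 0], [-0.004, 0.014, 0, 0, 0, -0.133, 0], [-0.004, 0.016, 0, 0, 0, -0.155, 0], [-0.004, 0.016, 0, 0, 0, -0.155, 0]],
  ],
)

```text
clock: 12.85
ee_pos: [0.4586, 0.0087, 0.0558]
tool_rot: [[0.422, 0.906, 0.0], [0.906, -0.422, -0.0], [-0.0, 0.0, -1.0]]
ft_force: [-1.6, 0.7, 1.1]
finger_gap: 0.0005
grip_force: 0.7
```

```bash
python3 - <<'E'
from h import *
from plan import *
f=viewer.grab_frame("wrist"); W=cloud(f)
s=sensors.get_state();print(s["clock"],s["ft_force"],fit(W,0,(.5055,.0594)))
A=lambda p,s=.021,z=.056: at(H2,p,.066,s,z,-1,-360)
for b in(247,249,251,253,255,257): plan([A(b-2+.7*k if k<3 else b) for k in(1,2,3,4)])
E
```

```text
12.9 [-1.89307096 -0.11090977  0.55427055] (array([ 0.5055,  0.0616, -1.9881]), np.float64(-113.9), np.float64(0.00227), 15050, np.float64(0.0675))
[[[-0.001, 0.002, -0.0, 0, 0, -0.016, 0], [-0.001, 0.004, -0.0, 0, 0, -0.031, 0], [-0.002, 0.005, -0.0, 0, 0, -0.045, 0], [-0.002, 0.005, -0.0, 0, 0, -0.045, 0]]]
[[[-0.0, 0.002, -0.0, 0, 0, -0.015, 0], [-0.001, 0.003, -0.0, 0, 0, -0.031, 0], [-0.001, 0.005, -0.0, 0, 0, -0.044, 0], [-0.001, 0.005, -0.0, 0, 0, -0.044, 0]]]
[[[-0.001, 0.001, -0.0, 0, 0, -0.016, 0], [-0.001, 0.003, -0.0, 0, 0, -0.031, 0], [-0.002, 0.004, -0.0, 0, 0, -0.045, 0], [-0.002, 0.004, -0.0, 0, 0, -0.045, 0]]]
[[[-0.0, 0.002, -0.0, 0, 0, -0.015, 0], [-0.001, 0.004, -0.0, 0, 0, -0.031, 0], [-0.001, 0.005, -0.0, 0, 0, -0.044, 0], [-0.001, 0.005, -0.0, 0, 0, -0.044, 0]]]
[[[-0.0, 0.002, -0.0, 0, 0, -0.016, 0], [-0.001, 0.003, -0.0, 0, 0, -0.031, 0], [-0.001, 0.005, -0.0, 0, 0, -0.045, 0], [-0.001, 0.005, -0.0, 0, 0, -0.045, 0]]]
[[[-0.001, 0.001, -0.0, 0, 0, -0.015, 0], [-0.001, 0.003, -0.0, 0, 0, -0.031, 0], [-0.002, 0.004, -0.0, 0, 0, -0.044, 0], [-0.002, 0.004, -0.0, 0, 0, -0.044, 0]]]
```

Emit:
apply_moves(
  commands=[
    [[-0.001, 0.002, 0, 0, 0, -0.016, 0], [-0.001, 0.004, 0, 0, 0, -0.031, 0], [-0.002, 0.005, 0, 0, 0, -0.045, 0], [-0.002, 0.005, 0, 0, 0, -0.045, 0]],
  ],
)

```text
clock: 13.3
ee_pos: [0.4605, 0.0068, 0.0558]
tool_rot: [[0.39, 0.921, 0.0], [0.921, -0.39, 0.0], [0.0, 0.0, -1.0]]
ft_force: [-1.3, 1.5, -0.5]
finger_gap: 0.0003
grip_force: 0.7
```

Emit:
apply_moves(
  commands=[
    [[0, 0.002, 0, 0, 0, -0.015, 0], [-0.001, 0.003, 0, 0, 0, -0.031, 0], [-0.001, 0.005, 0, 0, 0, -0.044, 0], [-0.001, 0.005, 0, 0, 0, -0.044, 0]],
  ],
)

```text
clock: 13.7
ee_pos: [0.4624, 0.0053, 0.0558]
tool_rot: [[0.358, 0.934, -0.0], [0.934, -0.358, -0.0], [-0.0, -0.0, -1.0]]
ft_force: [-1.3, 0.0, 0.6]
finger_gap: 0.0
grip_force: 0.8
```

Emit:
apply_moves(
  commands=[
    [[-0.001, 0.001, 0, 0, 0, -0.016, 0], [-0.001, 0.003, 0, 0, 0, -0.031, 0], [-0.002, 0.004, 0, 0, 0, -0.045, 0], [-0.002, 0.004, 0, 0, 0, -0.045, 0]],
  ],
)

```text
clock: 14.1
ee_pos: [0.4641, 0.0037, 0.0558]
tool_rot: [[0.325, 0.946, 0.0], [0.946, -0.325, 0.0], [0.0, 0.0, -1.0]]
ft_force: [-1.2, 0.8, -0.4]
finger_gap: -0.0001
grip_force: 0.7
```

Emit:
apply_moves(
  commands=[
    [[0, 0.002, 0, 0, 0, -0.015, 0], [-0.001, 0.004, 0, 0, 0, -0.031, 0], [-0.001, 0.005, 0, 0, 0, -0.044, 0], [-0.001, 0.005, 0, 0, 0, -0.044, 0]],
  ],
)

```text
clock: 14.5
ee_pos: [0.4658, 0.0025, 0.0558]
tool_rot: [[0.292, 0.956, -0.001], [0.956, -0.292, 0.0], [-0.0, -0.001, -1.0]]
ft_force: [-3.1, 2.1, 1.6]
finger_gap: 0.0
grip_force: 1.8
```

Emit:
apply_moves(
  commands=[
    [[0, 0.002, 0, 0, 0, -0.016, 0], [-0.001, 0.003, 0, 0, 0, -0.031, 0], [-0.001, 0.005, 0, 0, 0, -0.045, 0], [-0.001, 0.005, 0, 0, 0, -0.045, 0]],
  ],
)

```text
clock: 14.9
ee_pos: [0.466, 0.0017, 0.0555]
tool_rot: [[0.258, 0.966, -0.005], [0.966, -0.258, 0.001], [-0.001, -0.005, -1.0]]
ft_force: [-8.8, 5.5, 5.9]
finger_gap: -0.0003
grip_force: 5.1
```

Emit:
apply_moves(
  commands=[
    [[0, 0.001, 0, 0, 0, 0, 0], [0, 0.002, 0, 0, 0, 0, 0], [0, 0.002, 0, 0, 0, 0, 0]],
  ],
)

```text
clock: 15.2
ee_pos: [0.466, 0.0017, 0.0554]
tool_rot: [[0.258, 0.966, -0.007], [0.966, -0.258, 0.001], [-0.001, -0.007, -1.0]]
ft_force: [-11.2, 7.8, 8.8]
finger_gap: 0.0002
grip_force: 6.3
```

```bash
python3 - <<'E'
from h import *
from plan import *
f=viewer.grab_frame("wrist"); W=cloud(f); save("w6",f["color"])
s=sensors.get_state();print(s["clock"],s["ft_force"],s["ee_pos"],fit(W,0,(.5055,.0594)))
E
```

```text
15.25 [-10.22072822   6.90645717   6.94311481] [0.46603054 0.00166075 0.05543591] (array([ 0.5047,  0.0612, -1.8434]), np.float64(-105.6), np.float64(0.00233), 15158, np.float64(0.0675))
```

View pics/w6.png

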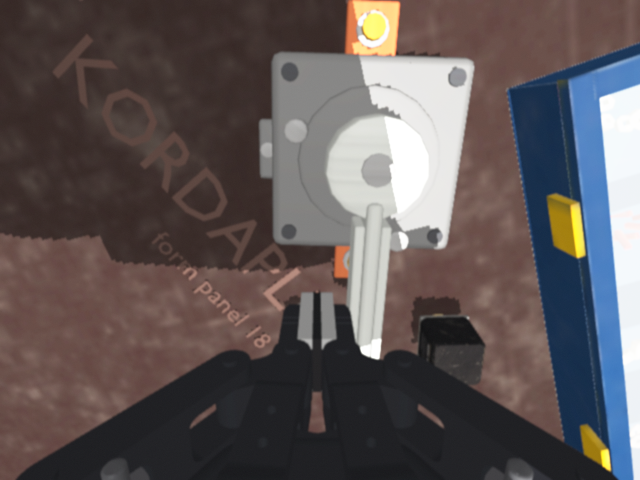

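Lever 2 is against its pin at px (400,242) and in line with the copper (372,28 to about 355,262). The force rose to about 15 N with no motion. Backing off and lifting.

Emit:
apply_moves(
  commands=[
    [[0, -0.01, 0, 0, 0, 0, 0], [0, -0.03, 0, 0, 0, 0, 0], [0, -0.05, 0, 0, 0, 0, 0], [0, -0.06, -0.08, 0, 0, 0, 0], [0, -0.06, -0.17, 0, 0, 0, 0], [0, -0.06, -0.26, 0, 0, 0, 0], [0, -0.06, -0.35, 0, 0, 0, 0], [0, -0.06, -0.35, 0, 0, 0, 0]],
  ],
)

```text
clock: 16.05
ee_pos: [0.4438, 0.0087, 0.2365]
tool_rot: [[0.258, 0.966, 0.012], [0.966, -0.258, -0.0], [0.003, 0.012, -1.0]]
ft_force: [0.2, -0.2, -0.1]
finger_gap: 0.0002
grip_force: 0.0
```

```bash
python3 - <<'E'
from h import *
for n in("wrist","side","scene"):
    f=viewer.grab_frame(n); W=cloud(f)
    for h in((.491,-.231),(.5055,.060)):
        try: print(n,fit(W,0,h))
        except Exception as e: print(n,h,"none")
s=sensors.get_state();print(s["clock"],s["ft_force"],s["ee_pos"])
E
```

```text
wrist (array([ 0.4787, -0.2162, -0.6091]), np.float64(-34.9), np.float64(0.00821), 70, np.float64(0.067))
wrist (array([ 0.5039,  0.059 , -1.8678]), np.float64(-107.0), np.float64(0.00152), 3286, np.float64(0.0675))
side (array([ 0.4922, -0.2309, -2.9056]), np.float64(-166.5), np.float64(0.00179), 180, np.float64(0.0653))
side (array([ 0.5058,  0.0607, -1.8334]), np.float64(-105.0), np.float64(0.00254), 239, np.float64(0.0654))
scene (array([ 0.4881, -0.2292, -2.9253]), np.float64(-167.6), np.float64(0.00202), 215, np.float64(0.067))
scene (array([ 0.5003,  0.0616, -1.8235]), np.float64(-104.5), np.float64(0.005), 439, np.float64(0.068))
16.2 [ 0.11550625 -0.47622912 -0.41946737] [0.43973988 0.00874674 0.2304825 ]
```

Both levers are still at their stops and the arm is touching nothing.

```bash
python3 -c "
from cell import ctrl
print(ctrl.hand_in())"
```

```text
the job is handed in; nothing more can be done
None
```

The load is changed over: lever 1 was pushed to OFF against its stop, then lever 2 to ON against its stop. The loose things were not touched as far as I could tell, and the job is handed in at about 16 s; no verdict was shown.

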